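Set an eccentric guide roller with a gauge block

TASK

Turn the eccentric bolt of the guide roller by its black bar until the gap between the roller and the blue fence lets the brass gauge pass freely but with no more than about 2 mm of play. Prove the setting: put the gauge down in the lane along the fence at the open end and slide it through the gap, gently and without lifting it, until all of it is past the roller. Leave it standing there in the lane beside the fence with the roller still so set, and leave the other things on the bench alone.

Things in the scene. Friction and masses are not known exactly. Their poses are not given: they have to be found in the camera images.
- lane: Fixed feed lane on an aluminium plate 244 x 134 mm, x = -122..122 and y = -87..47 mm. Origin on the bench under the fence face, beside the roller. x: direction of travel along the lane; z up. Lane floor at z = 10 mm. Blue fence along the whole plate: face at y = 0, 16 mm thick toward +y, top z = 24 mm. The lane lies on its -y side, open at the -x end; low blue end stop at x = 114..122 mm.
- fence_mid (a point): Point on the fence face at the lane floor beside the roller (lane x = 0, y = 0, z = 10 mm), axes as the lane's. The white guide roller stands opposite, on the -y side: a disc of 25 mm radius, top at z = 23 mm, running freely on an upright eccentric bolt whose axis is at lane x = 0, y = -45 mm.
- eccentric (a joint): Angle of the eccentric bolt, rad, range 0 to 2.9; stays where left (friction about 0.1 N m). 0: bolt's high side (red dot) squarely toward the fence (lane +y); grows counter-clockwise seen from above. The roller centre is 5 mm off the bolt axis, so the gap to the fence = 20 mm - 5 mm x cos(angle): 15 mm at 0, 20 mm at 1.57, wider beyond. It starts too tight.
- bar_grip (a point): Point on the bolt axis in the black grip bar, 44 mm above the bench. The bar, centred on the axis, is 36 mm long, 12 mm wide, from 26 to 54 mm above the bench, and turns with the bolt: its length lies along this point's y axis, +y toward the bolt's high side, marked by a red dot on that end of the bar.
- roller: White roller disc, 25 mm radius, 12 mm high, running freely on the eccentric bolt; origin at the centre of its underside (5 mm from the bolt axis toward the bar's red dot), 11 mm above the bench. The gap is its distance from the fence face less 25 mm.
- gauge: Loose brass block 60 mm long (x), 20 wide (y), 14 high, ends rounded to ease entry, 0.16 kg, the same either way round; orange square grip post 16 x 16 mm on its middle, 14 to 48 mm above its underside. Origin: centre of the underside. In the lane its length lies along the fence. Wholly past the roller when its origin is at lane x = 55 mm or more; touches the end stop at 84 mm.
- slide_box: Bystander: closed blue slide box, 32 x 84 x 35 mm, behind the lane; origin under its centre.
- timer: Bystander: white bench timer, 62 x 66 x 21 mm, behind the lane; origin under its centre.
- bottle_2: Bystander: bottle with blue cap, 70 mm across, 135 mm high, to the right; origin under its centre.
Things that resemble listed ones, but are neither listed nor needed, are in the scene too. Leave any purple look-alike of the gauge alone.

How it is judged:
On the way, in this order (a step that is already met when the one before it is completed fails the run):
1. the gauge stands on the lane floor along the fence, before the roller (x of gauge in the frame of lane between -0.125 and -0.035 m and y of gauge in the frame of lane between -0.022 and -0.004 m and z of gauge in the frame of lane between 0.007 and 0.0135 m and angle between gauge's own z axis and vertical below 0.1 rad), for 0.1 s.
2. the gauge, on the lane floor, is between roller and fence while the gap is 20.2 to 22.4 mm (x of gauge in the frame of lane between -0.02 and 0.02 m and y of roller in the frame of lane between -0.0474 and -0.0452 m and z of gauge in the frame of lane between 0.007 and 0.0135 m and angle between gauge's own z axis and vertical below 0.1 rad), for 0.1 s.
At the end, for the whole second after the job is handed in: The gauge stands on the lane floor, at rest, along the fence (within 0.12 rad, its centre line 6 to 16 mm from the fence face), its origin 50 to 90 mm beyond the roller axis; the gap between roller and fence is 20.2 to 22.4 mm (x of gauge in the frame of lane between 0.05 and 0.09 m and y of gauge in the frame of lane between -0.016 and -0.006 m and z of gauge in the frame of lane between 0.007 and 0.0135 m and angle between gauge's own z axis and vertical below 0.1 rad and y of roller in the frame of lane between -0.0474 and -0.0452 m and angle between the x axis of gauge and the x axis of lane, either way round below 0.12 rad and linear speed of gauge below 0.02 m/s); the robot touches nothing.
It fails at once if the gauge is forced: it and the roller press on each other with more than 25 N (contact force between gauge and roller above 25 N).
It fails at once if the gauge is lifted within the gap instead of slid through it (x of gauge in the frame of lane between -0.025 and 0.025 m and y of gauge in the frame of lane between -0.03 and 0.01 m and z of gauge in the frame of lane between 0.017 and 0.04 m).
It fails at once if the slide box is moved more than 3 cm (distance of slide_box from where it was at the start of the episode above 0.03 m).
It fails at once if the timer is moved more than 3 cm (distance of timer from where it was at the start of the episode above 0.03 m).
It fails at once if the bottle is moved more than 3 cm (distance of bottle_2 from where it was at the start of the episode above 0.03 m).
It also fails if it takes over 54 s, if anything falls off the work surface, if the arm or the gripper's body presses on something with over 40 N, if the wrist force passes 120 N, or if a joint passes its speed limit or range.

ROBOT

A 7-joint arm with a two-finger parallel gripper is mounted at the origin on a cart in front of the work surface, level with it; the furniture and walls round the work are solid. World frame = base frame: x ahead of the robot, y to its left, z up, the work surface at z = 0. Lengths are in m, angles in rad, forces in N, time in s.
With the tool pointing down it reaches from about 0.4 to 0.875 m from the base axis. Payload 19.3 kg.
Tool frame: the origin (TCP) lies between the finger pads; the fingertips stand 19 mm ahead of it and the grasp point (between the pads) is the TCP; z points along the fingers, y is the line along which they close (so a half turn about z gives the same grasp; the last joint's range is limited). The gripper opens to 85 mm and grips with 20 to 120 N. Pads are 22 mm wide; open, the fingers measure 114 mm over their backs; the gripper's body (76 mm by 85 mm) begins 54 mm behind the grasp point. The pads swing forward as they close: fully open they stand 13 mm farther back than shut.
Start: joints at [1.169, 0.521, -0.036, 1.599, 0.021, 1.021, -0.113], TCP at [0.204, -0.591, 0.225] pointing down, gripper open.
Joint ranges: [-2.91, 2.91], [-0.3, 2.13], [-1.5, 1.42], [0.17, 2.43], [-1.26, 4.41], [0.16, 1.93], [-2.52, 2.52]. Speed limits (rad/s): [1.89, 1.89, 2.39, 2.39, 3.01, 3.01, 3.01].

INTERFACE

Orientations are given as a unit quaternion [x, y, z, w].
In Python, from rig import arm gives the robot as it stands.
- The arm moves only by the shell command python3 -m handwheel 'ROWS' [FORCE]. ROWS is JSON, a list of rows, each a list of 7 numbers: the shift along the world's x, y, z in units of 50 mm (1.0 is 50 mm), then the turn, a rotation vector about the world's x, y, z in rad, then the opening, from 0 (shut) to 1 (fully open). A call has 1 to 5 rows; each row is the pose to reach, as a shift and turn from the pose commanded when the call began; what a row does not reach only later rows make up. A row lasts 1/8 s, in which the tool goes at most 62.5 mm and 10.7 degrees, less where a joint would pass 70% of its speed; a pose out of reach is approached as far as the arm can. A call with a gripper value outside its range is refused whole. The fingers move at their own pace and stop on an object; FORCE is the grip in N (left out, the last holds). Time passes only in rows, so rows that repeat a pose let the fingers close. It gives the time, the measured TCP pose, the force, the opening and the grip force at its end, in the units of the state.
- arm.read_state(): the state, without advancing time (a new reading comes with each control period).
- arm.get_image(name): name is "scene" or "top"; returns (picture, depth): 400x640x3 uint8, red, green, blue; 400x640 float32, m along the optical axis (not along the pixel's ray), 0 where there is no reading.
- arm.camera_info(name): a dict with "camera_matrix" (3x3 intrinsics, pixels), "extrinsics" (4x4, takes a point from camera to world coordinates). Camera axes: x right, y up, looking along -z (the intrinsics and any distortion apply to the point x, -y, -z); pixel columns grow to the right and rows downward; lengths in m; the calibration is good to about 2 mm. A picture is of the moment at which its call begins. camera_info takes no time and is no camera call.
- arm.hand_in(): hands the job in; it is judged then, once.
The state is a dict: "clock": time; "joint_positions": joint angles; "dq": joint speeds; "joint_torque": joint torques, N m; "position": TCP position; "orientation": TCP orientation; "wrist_force": force on the tool from outside, world axes, zero at the start; "wrist_torque": the same for the moment, N m; "width": finger opening in m; "grip_force": force on a finger pad.
Only numpy, scipy, OpenCV 4.12 (cv2) and the standard library are available. Lean on these libraries where they do the work, as an engineer would, in place of code of your own. Each camera call takes 0.05 s, during which the arm holds its last target. There are 200 camera calls.

## Working session

There is one attempt and no reset: what is moved stays moved. The work goes in short steps, Python scripts to look and compute and a shell command to move; the robot and the scene stay as the last step left them, time stands still between calls to the robot, and variables do not carry over. Pictures are saved under pics/ and viewed, at most 10 in all, crops included, and the job is handed in when it is done.

```bash
mkdir -p pics; cat > h.py <<'E'
from rig import arm
import numpy as np, cv2
def snap(name,fn,crop=None,scale=1):
    p,d=arm.get_image(name); np.save('pics/'+fn+'.npy',d); cv2.imwrite('pics/'+fn+'_raw.png',p[:,:,::-1])
    if crop: p=p[crop[1]:crop[3],crop[0]:crop[2]]
    p=cv2.resize(p,None,fx=scale,fy=scale,interpolation=cv2.INTER_CUBIC)
    cv2.imwrite('pics/'+fn+'.png',p[:,:,::-1]); return d
def ray(name,u,v):
    c=arm.camera_info(name);K=np.array(c['camera_matrix']);E=np.array(c['extrinsics'])
    r=np.array([(u-K[0,2])/K[0,0],-(v-K[1,2])/K[1,1],-1]);return E[:3,3],E[:3,:3]@r
def atz(name,u,v,z):
    o,r=ray(name,u,v);return o+r*(z-o[2])/r[2]
def atd(name,u,v,d):
    o,r=ray(name,u,v);return o+r*d[int(round(v)),int(round(u))]
E
python3 -c "
from h import *
snap('top','t0');snap('scene','s0');print(arm.camera_info('top'),arm.read_state())"
```

```text
{'camera_matrix': array([[374.29602833,   0.        , 317.90426949],
       [  0.        , 374.29602833, 203.97225544],
       [  0.        ,   0.        ,   1.        ]]), 'extrinsics': array([[-0.02815918,  0.99520473, -0.09367284,  0.45791352],
       [-0.99956833, -0.02881985, -0.00570736, -0.02915037],
       [-0.00837963,  0.09347169,  0.99558667,  1.31987886],
       [ 0.        ,  0.        ,  0.        ,  1.        ]])} {'clock': 0.1, 'joint_positions': array([ 1.16878168,  0.52194422, -0.0363173 ,  1.5999294 ,  0.0212018 ,
        1.02105772, -0.11278576]), 'dq': array([ 0.00078237, -0.00053548, -0.00053313, -0.00024923, -0.0012745 ,
       -0.00120038,  0.00047094]), 'joint_torque': array([ 3.95575407e-03, -9.28479338e+01,  1.98357940e+00, -3.70530081e+01,
        1.79981062e-02,  5.33004350e-03, -8.71536076e-05]), 'position': array([ 0.20347106, -0.5906528 ,  0.22499747]), 'orientation': array([ 9.86269218e-01,  1.65144789e-01, -1.13501655e-04, -4.63151833e-04]), 'wrist_force': array([-0.39278266,  0.13049433,  0.4074359 ]), 'wrist_torque': array([-0.02816162, -0.02048866,  0.00580101]), 'grip_force': 0.0, 'width': 0.08508481685047238}
```

View pics/t0.png

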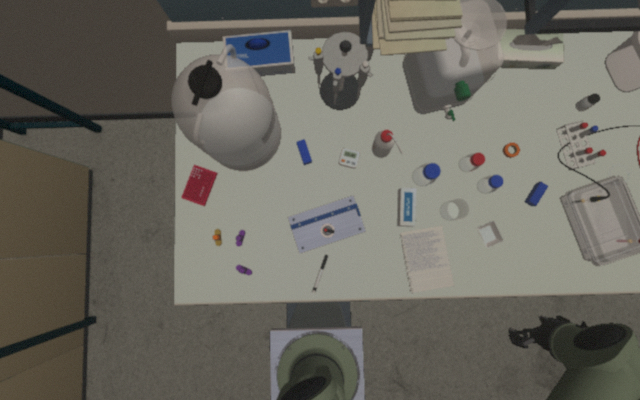

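View pics/s0.png

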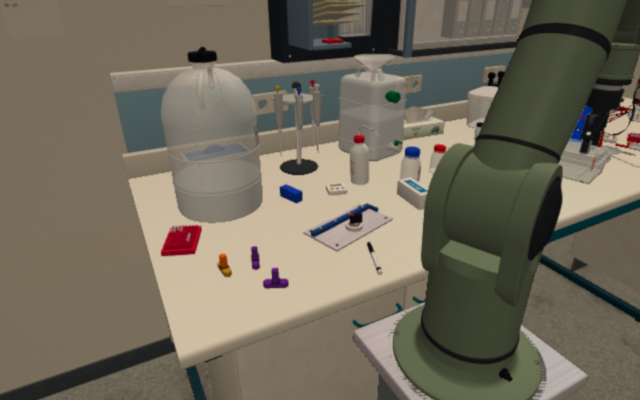

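The top view shows the lane at about (327,224), the black bar near (328,230), the gauge (orange post) at about (217,237) and two purple look-alikes at (240,238) and (244,269). I'll enlarge it.

```bash
python3 -c "
import cv2
p=cv2.imread('pics/t0_raw.png')
a=cv2.resize(p[190:260,280:375],None,fx=8,fy=8,interpolation=cv2.INTER_CUBIC);cv2.imwrite('pics/c1.png',a)
a=cv2.resize(p[215:285,195:265],None,fx=8,fy=8,interpolation=cv2.INTER_CUBIC);cv2.imwrite('pics/c2.png',a)
"
```

```text
(no output)
```

View pics/c1.png

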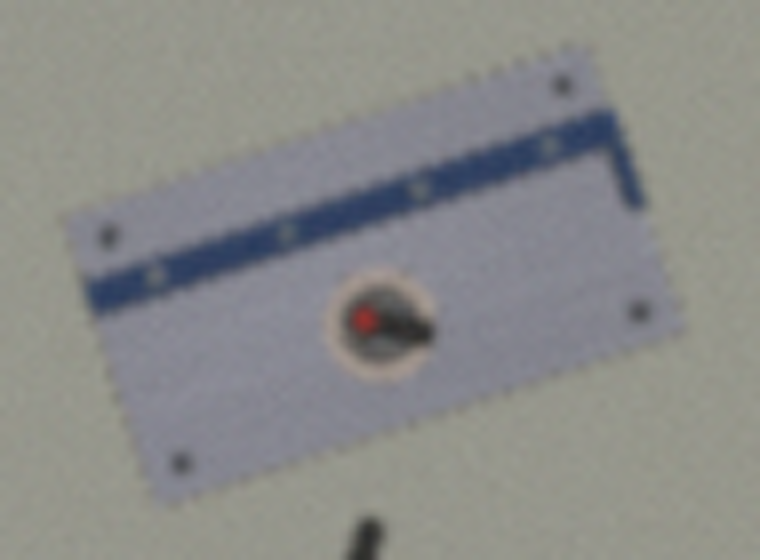

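View pics/c2.png

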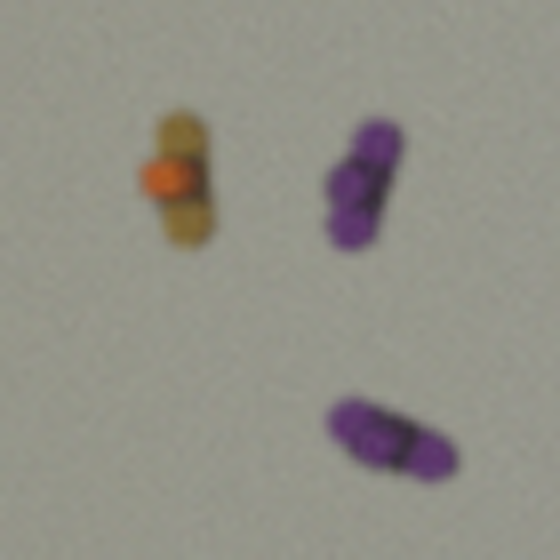

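```bash
cat > m.py <<'E'
from h import *
P=lambda c,o,z:atz('top',(c[0]+.5)/8-.5+o[0],(c[1]+.5)/8-.5+o[1],z)
o1=(280,190);o2=(195,215)
W=np.array([P(c,o1,.010)[:2] for c in [(62,215),(588,45),(685,332),(158,505)]])
L=np.array([(-122,47),(122,47),(122,-87),(-122,-87)])/1000
def fit(L,W):
    a=L-L.mean(0);b=W-W.mean(0)
    th=np.arctan2((a[:,0]*b[:,1]-a[:,1]*b[:,0]).sum(),(a*b).sum())
    R=np.array([[np.cos(th),-np.sin(th)],[np.sin(th),np.cos(th)]]);t=W.mean(0)-R@L.mean(0)
    return th,R,t,(W-t)@R-L
th,R,t,res=fit(L,W)
print('lane',th,t,'res mm',np.round(res*1000,1))
print('fence bottom ends lane', [(R.T@(P(c,o1,.024)[:2]-t)*1000).round(1) for c in [(85,288),(610,110),(98,315),(645,205)]])
print('bolt world',t+R@[0,-.045])
for n,c in [('red',(367,320)),('black end',(432,333))]:
    print(n,(R.T@(P(c,o1,.054)[:2]-t)*1000).round(1))
print('roller c',(R.T@(P((380,325),o1,.023)[:2]-t)*1000).round(1))
a=P((182,110),o2,.012);b=P((192,249),o2,.012);print('gauge',a,b,(a+b)/2,np.arctan2(*(a-b)[1::-1]),np.linalg.norm(a-b))
print('post top',P((163,178),o2,.048),P((168,178),o2,.048))
E
python3 m.py
python3 - <<'E'
from h import *
d=np.load('pics/t0.npy');p=cv2.imread('pics/t0_raw.png')
# points by depth around gauge and bar
for n,(x0,y0,x1,y1) in {'g':(205,222,228,252),'bar':(318,222,340,242)}.items():
    for v in range(y0,y1):
        for u in range(x0,x1):
            w=atd('top',u,v,d)
            if w[2]>.035: print(n,u,v,w.round(4),p[v,u])
E
```

```text
lane -1.283139581593818 [ 0.53008631 -0.04320262] res mm [[ 0.2 -0.2]
 [-0.9 -0.9]
 [-0.9  0.5]
 [ 1.6  0.6]]
fence bottom ends lane [array([-121. ,   12.3]), array([119.4,  15. ]), array([-119.2,   -0.5]), array([120.6, -28.9])]
bolt world [ 0.4869353 -0.0559694]
red [ -9.9 -39.3]
black end [ 14.4 -53. ]
roller c [ -4.6 -42.5]
gauge [0.50570929 0.33231718 0.012     ] [0.44518513 0.32813826 0.012     ] [0.47544721 0.33022772 0.012     ] 0.06893601440491244 0.060668256816158755
post top [0.47582214 0.33052736 0.048     ] [0.47576217 0.32840264 0.048     ]
g 215 234 [0.4853 0.3303 0.0478] [ 59  99 127]
g 216 234 [0.4854 0.3292 0.0396] [ 47  89 120]
g 212 235 [0.4822 0.3398 0.0506] [121 136 150]
g 213 235 [0.4821 0.3363 0.0507] [ 92 115 148]
g 214 235 [0.482  0.3324 0.0524] [ 67  99 151]
g 215 235 [0.482  0.3313 0.0443] [ 51  90 149]
g 216 235 [0.4818 0.3269 0.0482] [ 43  85 145]
g 217 235 [0.4819 0.3261 0.0388] [ 40  73 125]
g 212 236 [0.4789 0.3411 0.046 ] [100 122 149]
g 213 236 [0.4788 0.3379 0.0452] [ 62  98 162]
g 214 236 [0.4786 0.3334 0.0491] [ 42  88 168]
g 215 236 [0.4785 0.32
[... 1871 characters left out ...]
 [63 68 69]
bar 333 230 [ 0.4874 -0.0703  0.0534] [82 86 89]
bar 326 231 [ 0.4847 -0.0466  0.0517] [50 52 82]
bar 327 231 [ 0.4847 -0.05    0.0508] [55 55 63]
bar 328 231 [ 0.4845 -0.0533  0.0552] [51 51 49]
bar 329 231 [ 0.4846 -0.0569  0.046 ] [49 48 50]
bar 330 231 [ 0.4844 -0.0602  0.0491] [49 50 54]
bar 331 231 [ 0.4842 -0.0635  0.0525] [52 51 53]
bar 332 231 [ 0.4842 -0.0669  0.0518] [48 48 50]
bar 333 231 [ 0.4841 -0.0704  0.049 ] [61 60 61]
bar 330 232 [ 0.4809 -0.06    0.0548] [64 64 63]
bar 331 232 [ 0.4809 -0.0635  0.0493] [55 59 60]
bar 332 232 [ 0.4808 -0.0668  0.0509] [55 60 62]
bar 333 232 [ 0.4807 -0.0702  0.0505] [72 73 73]
bar 328 236 [ 0.4579 -0.0292  1.3199] [135 145 155]
```

```bash
R='[2.9,5.4,0,0,0,0.5,1]'; python3 -m handwheel '[[2.9,5.4,0,0,0,0.5,1],[2.9,5.4,0,0,0,0.5,1],[2.9,5.4,0,0,0,0.5,1],[2.9,5.4,0,0,0,0.5,1],[2.9,5.4,0,0,0,0.5,1]]' 20
python3 -m handwheel '[[2.77,5.27,0,0,0,0.516,1],[2.77,5.27,0,0,0,0.516,1],[2.77,5.27,0,0,0,0.516,1],[2.77,5.27,0,0,0,0.516,1],[2.77,5.27,0,0,0,0.516,1]]'
python3 -m handwheel '[[0,0,0,0,0,0,0.6],[0,0,0,0,0,0,0.6]]'
```

```text
clock: 0.72
position: [0.3492, -0.3189, 0.2255]
orientation: [0.915, 0.404, 0.0, -0.0]
wrist_force: [2.3, 0.2, 1.2]
width: 0.0855
grip_force: 0.0
clock: 1.35
position: [0.4878, -0.055, 0.2255]
orientation: [0.781, 0.624, 0.0, -0.0]
wrist_force: [0.4, -1.6, 0.6]
width: 0.0853
grip_force: 0.0
clock: 1.6
position: [0.4867, -0.0579, 0.2252]
orientation: [0.781, 0.624, -0.0, -0.0]
wrist_force: [-0.3, 0.3, 1.1]
width: 0.0524
grip_force: 0.0
```

```bash
python3 -m handwheel '[[0,0,-1,0,0,0,0.6],[0,0,-2,0,0,0,0.5],[0,0,-2.9,0,0,0,0.5],[0,0,-3.4,0,0,0,0.5],[0,0,-3.56,0,0,0,0.5]]' 20
python3 -m handwheel '[[0,0,0,0,0,0,0.5],[0,0,0,0,0,0,0.3],[0,0,0,0,0,0,0.2],[0,0,0,0,0,0,0.1],[0,0,0,0,0,0,0]]' 
python3 -m handwheel '[[0,0,0,0,0,0,0],[0,0,0,0,0,0,0],[0,0,0,0,0,0,0]]'
python3 -c "
from h import *
snap('top','t1',(280,190,375,260),8);snap('scene','s1',(280,170,420,260),5);s=arm.read_state();print(s['wrist_force'],s['wrist_torque'],s['position'])"
```

```text
clock: 2.22
position: [0.486, -0.0586, 0.0464]
orientation: [0.782, 0.623, -0.001, -0.001]
wrist_force: [-0.2, 0.0, 0.1]
width: 0.0426
grip_force: 0.0
clock: 2.85
position: [0.4874, -0.0575, 0.0482]
orientation: [0.781, 0.624, 0.0, 0.0]
wrist_force: [-2.2, 0.6, 9.2]
width: 0.0006
grip_force: 4.9
clock: 3.22
position: [0.4874, -0.0575, 0.0482]
orientation: [0.781, 0.624, 0.0, 0.0]
wrist_force: [-1.2, 0.7, 9.3]
width: 0.0002
grip_force: 4.8
[-3.35530326  0.10136584 10.37223316] [0.03598038 0.48625546 0.01502262] [ 0.48736792 -0.05745321  0.04823909]
```

View pics/s1.png

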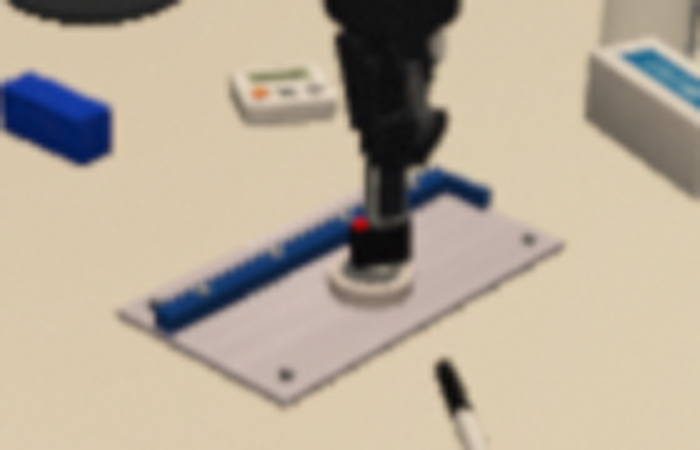

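The picture shows the fingers shut at the upper part of the bar and apparently not holding it (width 0). I'll check the top view.

View pics/t1.png

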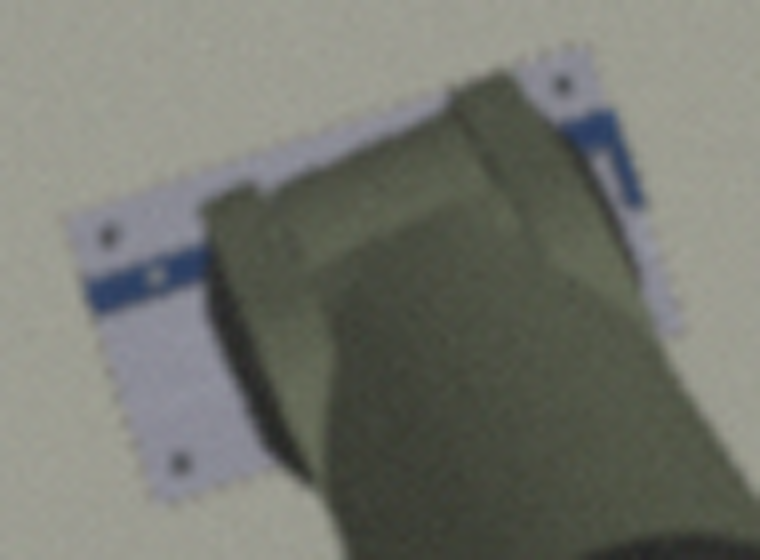

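```bash
python3 -c "
from h import *
def proj(w,n='scene'):
    c=arm.camera_info(n);K=c['camera_matrix'];E=c['extrinsics'];p=np.linalg.inv(E)@np.r_[w,1];return (K[0,2]+K[0,0]*p[0]/-p[2]-280)*5,(K[1,2]-K[1,1]*p[1]/-p[2]-170)*5
for w in [(.4874,-.0575,.029),(.4874,-.0575,.048),(.487,-.057,.054),(.487,-.057,.026),(.487,-.057,.067)]: print(w,proj(w))
print(np.linalg.inv(arm.camera_info('scene')['extrinsics'])[:3,3], arm.camera_info('scene')['extrinsics'])
d=np.load('pics/s1.npy')
for u,v in [(350,215),(355,215),(353,222),(361,218),(357,206),(357,211),(356,205)]: print(u,v,((u-280)*5,(v-170)*5),atd('scene',u,v,d).round(4))
"
```

```text
(0.4874, -0.0575, 0.029) (np.float64(380.9750612562732), np.float64(252.20264521679752))
(0.4874, -0.0575, 0.048) (np.float64(381.92958031252545), np.float64(223.1303526452679))
(0.487, -0.057, 0.054) (np.float64(381.8541883307415), np.float64(214.36025908208862))
(0.487, -0.057, 0.026) (np.float64(380.4492851677796), np.float64(257.2657788505437))
(0.487, -0.057, 0.067) (np.float64(382.51660058566216), np.float64(194.13029388046766))
[ 0.26678464 -0.28836819 -0.81858788] [[-0.46889945  0.39838697 -0.78830269 -0.40531772]
 [-0.88323948 -0.21615872  0.4161291   0.51393966]
 [-0.00461809  0.89138276  0.45322781  0.62928526]
 [ 0.          0.          0.          1.        ]]
350 215 (350, 225) [ 0.4931 -0.0398  0.0487]
355 215 (375, 225) [ 0.4807 -0.0486  0.0524]
353 222 (365, 260) [ 0.4806 -0.0426  0.0313]
361 218 (405, 240) [ 0.4797 -0.0685  0.0379]
357 206 (385, 180) [ 0.4764 -0.0516  0.0822]
357 211 (385, 205) [ 0.4785 -0.0534  0.065 ]
356 205 (380, 175) [ 0.4773 -0.0487  0.0857]
```

The top view is blocked by the arm. I'll use scene depth instead to find where the fingers end relative to the bar.

```bash
python3 -c "
from h import *
d=np.load('pics/s1.npy');p=cv2.imread('pics/s1_raw.png')
for v in range(202,226):
    print(v,' '.join('%3d,%3d,%2d:%3d'%(*(atd('scene',u,v,d)*1000-[400,-200,0]),p[v,u].mean()) for u in range(348,366,2)))
"
```

```text
202 251, 71,-2:198 244, 68, 0:197 241, 62, 0:162  81,155,94: 27  62,161,104: 15  55,159,106: 14  53,153,106: 20  57,145,102: 32  52,141,103: 49
203 242, 76,-1:197 238, 71, 0:197 238, 63,-2:164  84,153,89: 50  65,159,99: 20  57,157,102: 14  57,151,101: 25 221, 36,-1: 91 216, 32, 0:106
204 236, 80,-1:197 234, 74,-1:197 229, 69, 0:163  86,152,85: 74  81,148,86: 24  74,146,88: 18  74,140,87: 39 214, 41, 0:140 172, 61,23:120
205 228, 85, 0:197 227, 78,-1:197 221, 74, 0:162  83,153,83: 84  77,151,85: 28  81,142,81: 20  73,140,84: 43 170, 69,22:141 166, 65,23: 93
206 222, 88, 0:197 223, 80,-2:197 217, 76, 0:162  83,153,80: 85  80,149,80: 28  75,145,81: 21  71,141,82: 42 159, 77,26:123 162, 67,22: 72
207 222, 88,-3:196 218, 83,-3:196 193, 91,10:162  86,151,75: 80  79,149,78: 26  74,146,79: 19  75,139,77: 37 159, 76,22: 96 156, 71,22: 60
208 212, 94, 0:197 189,101,11:195 188, 95,10:156  81,154,74: 77  78,150,75: 23  72,147,77: 20  72,140,75: 34 158, 77,19: 61 155, 71,19: 46
209 192,106, 7:196 186,103, 9:186 182, 98,10:147  83,153,70: 78  76,151,73: 22  73,146,73: 21  71,141,73: 33 150, 82,21:
[... 1544 characters left out ...]
9:184
221 104,159,23:179  89,161,31: 41  83,158,33: 10  84,151,30: 13  82,146,30: 10  78,142,31: 14  78,135,29: 23  76,130,29:129 101,106,10:184
222  99,162,23:160  85,164,30: 42  83,158,30: 13  83,151,28: 23  78,148,30: 32  78,142,28: 38  80,134,25: 70  82,125,21:163  99,107, 8:185
223  95,164,22:139  91,160,23: 61  85,157,25: 37  80,153,27: 72  77,149,27:103  78,141,24: 87  79,134,22:133  76,129,22:184  92,112, 9:185
224  90,167,22:138  86,163,23: 82  87,156,21: 71  81,153,23: 91  76,150,25:114  74,143,23:101  75,137,22:167  68,134,24:182  87,115, 9:181
225  85,170,22:161  82,165,22:108  82,159,21: 93  78,155,21: 91  77,148,20: 97  68,148,25:112  72,138,20:180  67,135,22:174  79,120,11:180
```

The depth shows the shut fingertips resting on the bar's top (z≈55 mm), although the reported TCP is 48 mm. So the tips actually sit about 25 mm higher than I assumed. I'll lift, open and go about 25 mm deeper, watching the force.

```bash
python3 -m handwheel '[[0,0,0.3,0,0,0,0.3],[0,0,0.3,0,0,0,0.5],[0,0,0.3,0,0,0,0.5],[0,0,0.1,0,0,0,0.5],[0,0,-0.2,0,0,0,0.5]]' 20
python3 -m handwheel '[[0,0,-0.1,0,0,0,0.5],[0,0,-0.2,0,0,0,0.5],[0,0,-0.2,0,0,0,0.5]]' 
python3 -c "
from h import *
snap('scene','s2',(320,180,390,240),10);s=arm.read_state();print(s['wrist_force'],s['position'],s['joint_positions'])"
```

```text
clock: 3.95
position: [0.487, -0.0575, 0.0365]
orientation: [0.781, 0.624, 0.0, 0.0]
wrist_force: [-0.1, 0.9, -0.6]
width: 0.0423
grip_force: 0.0
clock: 4.32
position: [0.4869, -0.0573, 0.0272]
orientation: [0.781, 0.624, -0.0, -0.0]
wrist_force: [-0.2, 0.7, 0.2]
width: 0.0428
grip_force: 0.0
[-0.4742811   0.21910366  0.53551027] [ 0.48706748 -0.05738415  0.02744496] [ 0.24519048  0.65313939 -0.33004648  2.07113776  0.43740721  0.48357813
 -0.63596853]
```

View pics/s2.png

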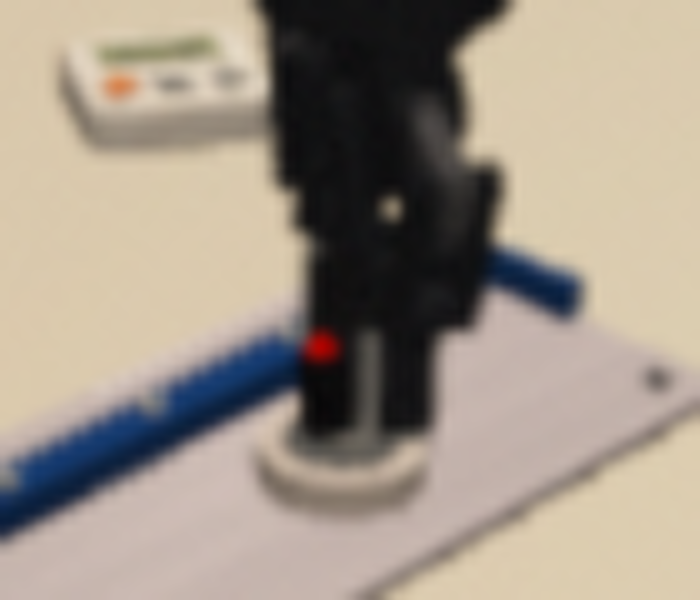

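The near finger now overlaps the bar's face (grey pad edge at about (368,330–440)), just above the roller. Closing.

```bash
python3 -m handwheel '[[0,0,0,0,0,0,0.3],[0,0,0,0,0,0,0.2],[0,0,0,0,0,0,0.1],[0,0,0,0,0,0,0],[0,0,0,0,0,0,0]]' 25
python3 -c "
from h import *
s=arm.read_state();print(s['wrist_force'],s['wrist_torque'],s['position'],s['width'])"
```

```text
clock: 5.0
position: [0.4857, -0.0574, 0.0277]
orientation: [0.781, 0.624, -0.001, -0.001]
wrist_force: [-10.9, 1.8, 14.7]
width: 0.0117
grip_force: 25.8
[-10.85063421   1.80415971  14.73896903] [0.51063853 2.29001066 0.04462778] [ 0.48570372 -0.05735473  0.02774029] 0.011748257325534864
```

```bash
python3 -m handwheel '[[-0.02,0,0.02,0,0,0,0],[-0.03,0,0.03,0,0,0,0],[-0.03,0,0.03,0,0,0.1,0],[-0.03,0,0.03,0,0,0.2,0],[-0.03,0,0.03,0,0,0.3,0]]' 30
python3 -m handwheel '[[0,0,0,0,0,0.1,0],[0,0,0,0,0,0.2,0],[0,0,0,0,0,0.3,0],[0,0,0,0,0,0.4,0],[0,0,0,0,0,0.47,0]]'
python3 -m handwheel '[[0,0,0,0,0,0,0],[0,0,0,0,0,0,0]]'
```

```text
clock: 5.62
position: [0.4863, -0.0573, 0.0282]
orientation: [0.678, 0.735, 0.001, -0.0]
wrist_force: [12.8, -0.1, -37.2]
width: 0.0116
grip_force: 29.6
clock: 6.25
position: [0.4875, -0.057, 0.0282]
orientation: [0.489, 0.872, 0.002, 0.001]
wrist_force: [20.9, 2.8, -45.8]
width: 0.0111
grip_force: 29.0
clock: 6.5
position: [0.4875, -0.0569, 0.0283]
orientation: [0.49, 0.872, 0.002, 0.001]
wrist_force: [20.2, 1.8, -42.3]
width: 0.0112
grip_force: 29.3
```

```bash
python3 -m handwheel '[[0.02,0,-0.02,0,0,0,0],[0.03,0,-0.025,0,0,0,0],[0.03,0,-0.025,0,0,0,0]]'
python3 -c "
from h import *
s=arm.read_state();print(s['wrist_force'],s['wrist_torque'],s['position'],s['width'])"
```

```text
clock: 6.88
position: [0.4877, -0.057, 0.028]
orientation: [0.49, 0.872, 0.001, 0.0]
wrist_force: [4.3, 3.9, 0.3]
width: 0.0114
grip_force: 35.3
[4.32746477 3.93630964 0.29656146] [ 0.86834102 -0.62839657  0.05236212] [ 0.48772867 -0.056956    0.02803628] 0.011409819838899087
```

```bash
python3 -m handwheel '[[0,0,0,0,0,0,0.2],[0,0,0,0,0,0,0.4],[0,0,0,0,0,0,0.45],[0,0,1,0,0,0,0.45],[0,0,2,0,0,0,0.45]]' 20
python3 -m handwheel '[[-0.1,1,0.8,0,0,-0.1,0.6],[-0.24,2.2,1,0,0,-0.2,0.6],[-0.24,3.4,1,0,0,-0.3,0.6],[-0.24,4.6,1,0,0,-0.4,0.6],[-0.24,5.8,1,0,0,-0.478,0.6]]'
python3 -m handwheel '[[0,1,0,0,0,0,0.6],[0,1.95,0,0,0,0,0.6],[0,1.95,0,0,0,0,0.6]]'
python3 -c "
from h import *
snap('top','t3',(280,190,375,260),8);s=arm.read_state();print(s['wrist_force'],s['position'])"
```

```text
clock: 7.5
position: [0.4865, -0.0572, 0.1287]
orientation: [0.49, 0.872, -0.0, -0.001]
wrist_force: [0.7, -1.0, 0.0]
width: 0.0384
grip_force: 0.0
clock: 8.12
position: [0.4748, 0.2342, 0.1779]
orientation: [0.684, 0.73, -0.0, 0.0]
wrist_force: [0.1, 0.0, 0.0]
width: 0.0512
grip_force: 0.0
clock: 8.5
position: [0.4737, 0.3337, 0.1775]
orientation: [0.681, 0.733, 0.0, -0.001]
wrist_force: [-0.1, -0.5, 0.4]
width: 0.0511
grip_force: 0.0
[-0.20231336 -0.39969923  0.64212451] [0.47428987 0.33127714 0.17734768]
```

View pics/t3.png

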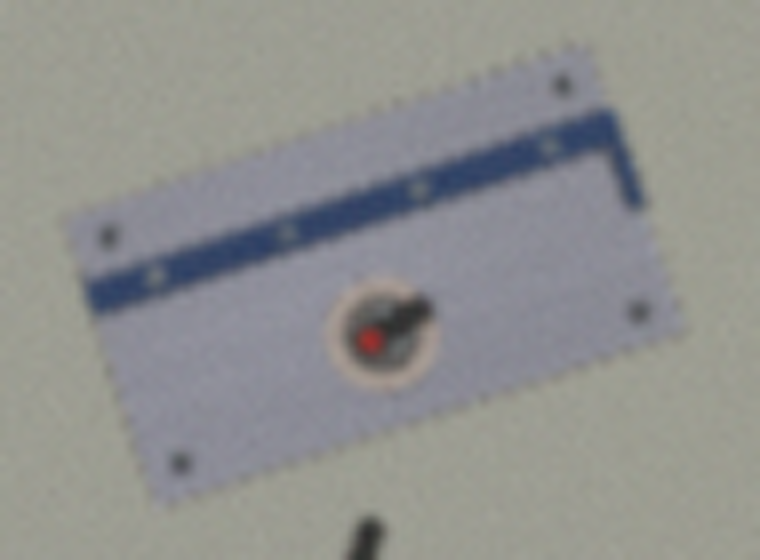

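Bar line in the picture: red dot (371,341) to black end (425,307), which gives an angle of about 1.82 rad, as intended. Now the gauge.

```bash
python3 -m handwheel '[[0,0,-1.1,0,0,0,0.5],[0,0,-2.1,0,0,0,0.45],[0,0,-2.8,0,0,0,0.45],[0,0,-3.1,0,0,0,0.45],[0,0,-3.1,0,0,0,0.45]]' 25
python3 -m handwheel '[[0,0,0,0,0,0,0.3],[0,0,0,0,0,0,0.2],[0,0,0,0,0,0,0.1],[0,0,0,0,0,0,0],[0,0,0,0,0,0,0]]' 
python3 -c "
from h import *
s=arm.read_state();print(s['wrist_force'],s['wrist_torque'],s['position'],s['width'])"
```

```text
clock: 9.18
position: [0.4751, 0.3294, 0.0227]
orientation: [0.683, 0.731, -0.0, 0.0]
wrist_force: [-0.1, 0.0, -0.0]
width: 0.0385
grip_force: 0.0
clock: 9.8
position: [0.4756, 0.3304, 0.024]
orientation: [0.682, 0.731, 0.001, 0.0]
wrist_force: [-1.5, -2.9, 9.7]
width: 0.015
grip_force: 26.4
[-1.52725069 -2.85831927  9.67293332] [-0.3522515   0.3362379   0.05755369] [0.47560919 0.33039899 0.02395478] 0.015031389585433368
```

```bash
python3 -m handwheel '[[0,0,0.3,0,0,0,0],[0,0,1,0,0,0,0],[0,0,1.6,0,0,-0.1,0],[0.1,-0.8,1.6,0,0,-0.25,0],[0.1,-1.8,1.6,0,0,-0.4,0]]' 30
python3 -m handwheel '[[0.1,-1,0,0,0,-0.17,0],[0.2,-2,0,0,0,-0.34,0],[0.31,-3,0,0,0,-0.5,0],[0.31,-4,0,0,0,-0.66,0],[0.31,-4.33,0,0,0,-0.8,0]]'
python3 -m handwheel '[[0,0,0,0,0,-0.153,0],[0,0,0,0,0,-0.153,0],[0,0,0,0,0,-0.153,0]]'
```

```text
clock: 10.42
position: [0.4804, 0.2398, 0.1041]
orientation: [0.815, 0.579, 0.001, -0.0]
wrist_force: [0.5, -0.2, -1.7]
width: 0.0154
grip_force: 29.8
clock: 11.05
position: [0.4956, 0.0205, 0.1038]
orientation: [0.977, 0.214, 0.0, 0.0]
wrist_force: [0.8, 1.0, -1.5]
width: 0.0147
grip_force: 29.8
clock: 11.42
position: [0.4957, 0.024, 0.1032]
orientation: [0.989, 0.145, 0.0, -0.0]
wrist_force: [-0.3, 0.4, -0.7]
width: 0.0155
grip_force: 29.8
```

```bash
python3 -m handwheel '[[0,0,-0.6,0,0,0,0],[0,0,-1.1,0,0,0,0],[0,0,-1.28,0,0,0,0],[0,0,-1.32,0,0,0,0],[0,0,-1.32,0,0,0,0]]'
python3 -m handwheel '[[0,0,-0.02,0,0,0,0],[0,0,-0.04,0,0,0,0],[0,0,-0.04,0,0,0,0]]'
python3 -c "
from h import *
s=arm.read_state();print(s['wrist_force'],s['position'])
snap('scene','s4',(310,170,410,245),8)"
```

```text
clock: 12.05
position: [0.4951, 0.0237, 0.0384]
orientation: [0.99, 0.145, -0.0, 0.0]
wrist_force: [-15.4, -2.3, 49.9]
width: 0.0153
grip_force: 45.8
clock: 12.42
position: [0.4954, 0.0237, 0.0369]
orientation: [0.99, 0.144, 0.0, 0.0]
wrist_force: [-18.2, -1.9, 61.0]
width: 0.0151
grip_force: 49.1
[-18.15547648  -1.87236363  61.0476588 ] [0.49536348 0.02371731 0.03687126]
```

View pics/s4.png

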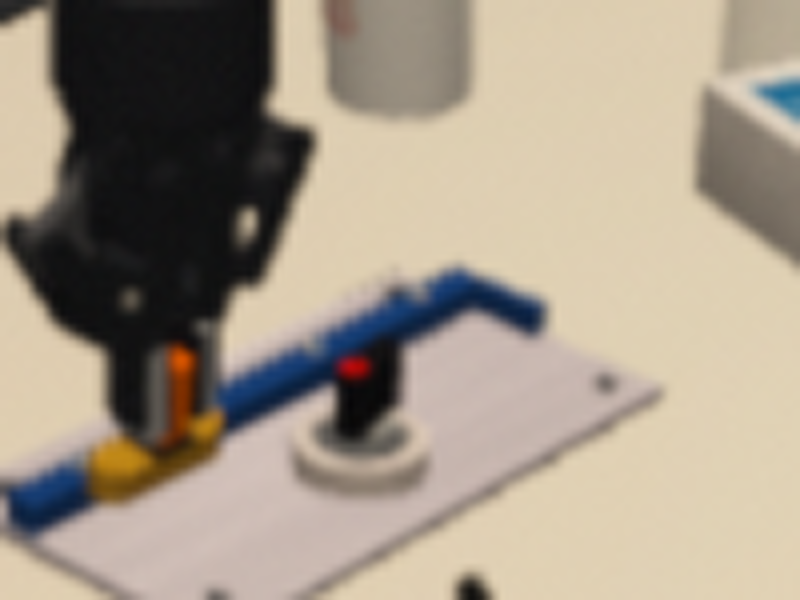

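The gauge is in the lane near the fence at about (155,460), but 61 N vertical is too much. I'll check its height by depth.

```bash
python3 -c "
from h import *
import m
" >/dev/null; python3 - <<'E'
import io,contextlib
with contextlib.redirect_stdout(io.StringIO()):
    from m import *
d=np.load('pics/s4.npy');p=cv2.imread('pics/s4_raw.png')
rows={}
for v in range(218,236):
    for u in range(314,342):
        b,g,r=map(int,p[v,u])
        if r>110 and b<70 and g>60:
            w=atd('scene',u,v,d);l=R.T@(w[:2]-t)*1000
            print(u,v,l.round(0),round(w[2]*1000),(r,g,b))
E
```

```text
336 221 [-59. -23.] 43 (128, 98, 61)
333 222 [-69. -21.] 43 (127, 65, 6)
334 222 [-55. -11.] 33 (125, 84, 20)
335 222 [-54. -15.] 34 (153, 107, 31)
336 222 [-53. -17.] 34 (169, 119, 35)
337 222 [-53. -21.] 36 (141, 99, 41)
333 223 [-70. -22.] 40 (129, 72, 10)
334 223 [-59. -16.] 33 (157, 107, 22)
335 223 [-57. -17.] 33 (181, 126, 23)
336 223 [-56. -21.] 34 (170, 119, 21)
337 223 [-54. -22.] 34 (123, 88, 38)
325 224 [-83.  -3.] 35 (117, 91, 58)
334 224 [-63. -20.] 33 (125, 86, 20)
335 224 [-60. -20.] 32 (150, 103, 20)
336 224 [-55. -20.] 30 (136, 94, 23)
324 225 [-87.  -4.] 33 (184, 138, 60)
325 225 [-88.  -9.] 36 (163, 115, 31)
326 225 [-84.  -9.] 34 (131, 92, 29)
322 226 [-99.  -8.] 37 (189, 142, 63)
323 226 [-96.  -9.] 36 (191, 137, 33)
324 226 [-94. -11.] 36 (190, 135, 27)
325 226 [-92. -13.] 36 (187, 133, 23)
326 226 [-87. -11.] 33 (175, 123, 24)
327 226 [-87. -16.] 35 (144, 100, 24)
336 226 [-57. -21.] 25 (119, 89, 50)
321 227 [-101.   -6.] 33 (150, 115, 59)
322 227 [-100.  -10.] 35 (187, 132, 30)
323 227 [-99. -12.] 35 (190, 134, 23)
324 227 [-97. -14.] 35 (190, 135, 24)
325 22
[... 516 characters left out ...]
(121, 94, 60)
322 229 [-104.  -13.] 32 (129, 89, 18)
323 229 [-103.  -16.] 32 (144, 100, 19)
324 229 [-102.  -19.] 33 (145, 100, 17)
325 229 [-97. -18.] 30 (143, 98, 18)
326 229 [-95. -20.] 31 (138, 95, 18)
327 229 [-94. -22.] 31 (114, 77, 16)
331 229 [-73. -17.] 20 (123, 95, 61)
322 230 [-102.  -12.] 27 (113, 77, 17)
323 230 [-102.  -15.] 28 (119, 82, 17)
324 230 [-100.  -17.] 28 (117, 80, 16)
325 230 [-97. -18.] 27 (112, 76, 15)
329 230 [-85. -21.] 24 (121, 93, 60)
323 231 [-99. -12.] 23 (117, 81, 18)
324 231 [-100.  -17.] 25 (114, 79, 20)
327 231 [-93. -22.] 24 (122, 93, 59)
323 232 [-101.  -14.] 21 (132, 101, 57)
324 232 [-98. -15.] 20 (131, 101, 56)
325 232 [-96. -17.] 20 (133, 104, 69)
```

The brass top is at about 35 mm, so its far edge is sitting on the fence top (and it slipped up in the grip). I'll lift it, move about 8 mm away from the fence, and set it down gently.

```bash
python3 -m handwheel '[[0,0,0.3,0,0,0,0],[0,0,0.5,0,0,0,0],[-0.15,-0.05,0.5,0,0,0,0],[-0.15,-0.05,0.4,0,0,0,0],[-0.15,-0.05,0.3,0,0,0,0]]' 30
python3 -m handwheel '[[0,0,-0.1,0,0,0,0],[0,0,-0.2,0,0,0,0],[0,0,-0.3,0,0,0,0],[0,0,-0.3,0,0,0,0]]'
python3 - <<'E'
import io,contextlib
with contextlib.redirect_stdout(io.StringIO()):
    from m import *
d=snap('scene','s5');p=cv2.imread('pics/s5_raw.png');s=arm.read_state();print(s['position'],s['wrist_force'],s['orientation'])
A=[]
for v in range(205,245):
    for u in range(300,350):
        b,g,r=map(int,p[v,u])
        if r>160 and b<40 and 95<g:
            w=atd('scene',u,v,d);l=R.T@(w[:2]-t)*1000;A.append([u,v,*l.round(0),round(w[2]*1000)])
A=np.array(A);print(A[:,2:].mean(0),len(A));print(A)
E
```

```text
clock: 13.1
position: [0.4878, 0.0211, 0.049]
orientation: [0.99, 0.143, -0.0, -0.0]
wrist_force: [0.7, -0.3, -1.1]
width: 0.015
grip_force: 40.4
clock: 13.6
position: [0.4878, 0.0211, 0.0343]
orientation: [0.99, 0.143, -0.0, -0.0]
wrist_force: [-0.1, -0.5, -1.5]
width: 0.015
grip_force: 40.4
[0.48797205 0.02111627 0.0345824 ] [ 0.27374186 -0.64760667 -0.73720952] [ 9.89736638e-01  1.42903321e-01 -1.66529881e-04 -2.36175769e-05]
[-88.63157895 -23.          31.89473684] 19
[[ 338.  224.  -53.  -25.   31.]
 [ 337.  225.  -59.  -28.   32.]
 [ 338.  225.  -58.  -30.   32.]
 [ 327.  227.  -91.  -20.   36.]
 [ 325.  228.  -96.  -17.   33.]
 [ 326.  228.  -92.  -17.   31.]
 [ 327.  228.  -90.  -19.   31.]
 [ 328.  228.  -89.  -21.   32.]
 [ 329.  228.  -88.  -25.   33.]
 [ 324.  229. -103.  -20.   34.]
 [ 325.  229.  -97.  -18.   31.]
 [ 326.  229.  -95.  -20.   31.]
 [ 327.  229.  -95.  -24.   32.]
 [ 328.  229.  -92.  -24.   31.]
 [ 329.  229.  -91.  -27.   32.]
 [ 325.  230. -102.  -23.   31.]
 [ 326.  230. -102.  -27.   33.]
 [ 327.  230.  -96.  -25.   30.]
 [ 328.  230.  -95.  -27.   30.]]
```

```bash
python3 -m handwheel '[[0,0,-0.06,0,0,0,0],[0,0,-0.12,0,0,0,0],[0,0,-0.14,0,0,0,0],[0,0,-0.14,0,0,0,0]]' 20
python3 -m handwheel '[[0,0,-0.02,0,0,0,0],[0,0,-0.03,0,0,0,0],[0,0,-0.03,0,0,0,0]]' 20
```

```text
clock: 14.15
position: [0.488, 0.0211, 0.0277]
orientation: [0.99, 0.143, -0.0, -0.0]
wrist_force: [-0.8, -0.2, -1.8]
width: 0.015
grip_force: 40.4
clock: 14.52
position: [0.4881, 0.0211, 0.0263]
orientation: [0.99, 0.143, 0.0, 0.0]
wrist_force: [-1.2, -0.8, 0.6]
width: 0.0154
grip_force: 40.7
```

```bash
python3 -m handwheel '[[0,0,-0.02,0,0,0,0],[0,0,-0.02,0,0,0,0.1],[0,0,-0.02,0,0,0,0.25],[0,0,-0.02,0,0,0,0.25],[0,0,-0.02,0,0,0,0.25]]' 20
python3 - <<'E'
import io,contextlib
with contextlib.redirect_stdout(io.StringIO()):
    from m import *
d=snap('scene','s6',(300,190,370,242),11);p=cv2.imread('pics/s6_raw.png');s=arm.read_state();print(s['position'],s['wrist_force'])
A=[]
for v in range(205,245):
    for u in range(300,350):
        b,g,r=map(int,p[v,u])
        if r>150 and b<40 and 95<g:
            w=atd('scene',u,v,d);l=R.T@(w[:2]-t)*1000;A.append([u,v,*l.round(0),round(w[2]*1000)])
A=np.array(A);print(A[:,2:].mean(0),len(A));print(A)
E
```

```text
clock: 15.15
position: [0.488, 0.0211, 0.0252]
orientation: [0.99, 0.143, -0.0, -0.0]
wrist_force: [-0.4, -0.2, -0.2]
width: 0.0214
grip_force: 0.0
[0.4880374  0.02107848 0.02516867] [-0.16772798 -0.24462734 -0.23612409]
[-87.68181818 -21.          22.77272727] 22
[[ 335.  227.  -61.  -22.   24.]
 [ 336.  227.  -59.  -23.   23.]
 [ 337.  227.  -57.  -25.   23.]
 [ 336.  228.  -62.  -27.   23.]
 [ 325.  230.  -89.  -10.   20.]
 [ 326.  230.  -90.  -15.   23.]
 [ 327.  230.  -86.  -15.   21.]
 [ 328.  230.  -88.  -20.   25.]
 [ 324.  231.  -97.  -14.   23.]
 [ 325.  231.  -98.  -19.   25.]
 [ 326.  231.  -92.  -16.   21.]
 [ 327.  231.  -94.  -22.   24.]
 [ 328.  231.  -89.  -22.   22.]
 [ 329.  231.  -88.  -25.   23.]
 [ 324.  232. -101.  -18.   23.]
 [ 325.  232. -101.  -22.   24.]
 [ 326.  232.  -97.  -22.   23.]
 [ 327.  232.  -95.  -24.   23.]
 [ 328.  232.  -94.  -27.   23.]
 [ 329.  232.  -91.  -28.   23.]
 [ 325.  233. -102.  -23.   22.]
 [ 326.  233.  -98.  -23.   20.]]
```

View pics/s6.png

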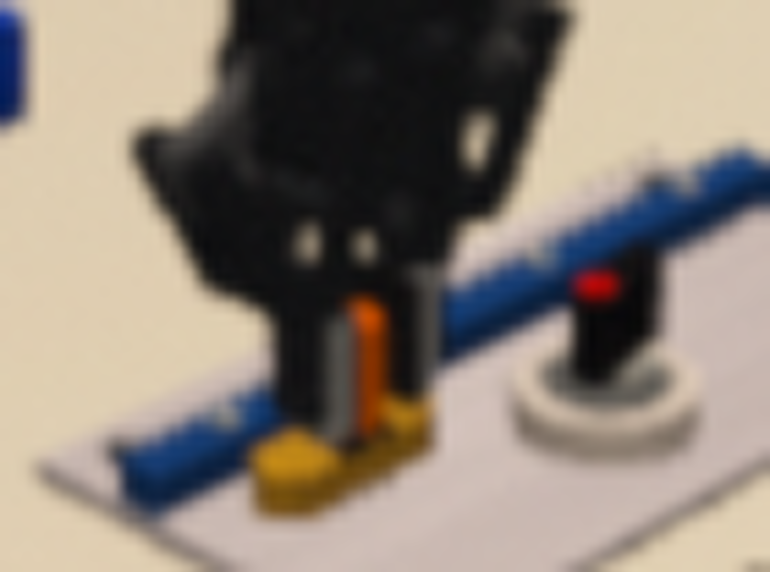

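The gauge stands flat on the floor at about lane x -75, y -20 mm, a few mm from the fence, with the post (365,370) between the pads. I'll grip lightly and slide it to the fence until it touches.

```bash
python3 -m handwheel '[[0,0,0.02,0,0,0,0.15],[0,0,0.04,0,0,0,0.05],[0,0,0.04,0,0,0,0],[0,0,0.04,0,0,0,0]]' 20
python3 -m handwheel '[[0.04,0.012,0,0,0,0,0],[0.077,0.023,0,0,0,0,0],[0.115,0.034,0,0,0,0,0],[0.115,0.034,0,0,0,0,0]]'
python3 -m handwheel '[[0.02,0.006,0,0,0,0,0],[0.02,0.006,0,0,0,0,0]]'
```

```text
clock: 15.7
position: [0.4881, 0.021, 0.0272]
orientation: [0.99, 0.143, -0.0, -0.0]
wrist_force: [0.0, 0.0, -1.9]
width: 0.0155
grip_force: 22.2
clock: 16.2
position: [0.4939, 0.0229, 0.0272]
orientation: [0.99, 0.143, 0.0, -0.0]
wrist_force: [-0.2, -0.8, -1.6]
width: 0.0155
grip_force: 22.2
clock: 16.45
position: [0.4943, 0.0229, 0.0271]
orientation: [0.99, 0.143, -0.001, 0.0]
wrist_force: [-4.1, -1.7, 0.5]
width: 0.0157
grip_force: 22.4
```

```bash
python3 -m handwheel '[[0,0,-0.02,0,0,0,0],[0,0,-0.02,0,0,0,0.1],[0,0,-0.02,0,0,0,0.22],[0,0,-0.02,0,0,0,0.22]]' 20
python3 -m handwheel '[[0.028,-0.096,0,0,0,0,0.22],[0.057,-0.192,0,0,0,0,0.22],[0.085,-0.288,0,0,0,0,0.22],[0.114,-0.384,0,0,0,0,0.22],[0.142,-0.48,0,0,0,0,0.22]]'
python3 - <<'E'
import io,contextlib
with contextlib.redirect_stdout(io.StringIO()):
    from m import *
for n in ('scene',):
    d=snap(n,'s7');p=cv2.imread('pics/s7_raw.png');s=arm.read_state();print(s['position'],s['wrist_force'],s['width'])
    A=[]
    for v in range(195,245):
        for u in range(300,370):
            b,g,r=map(int,p[v,u])
            if r>150 and b<40 and 95<g:
                w=atd(n,u,v,d);l=R.T@(w[:2]-t)*1000;A.append([u,v,*l.round(0),round(w[2]*1000)])
    A=np.array(A);print(A[:,2:].mean(0),A[:,2:].min(0),A[:,2:].max(0),len(A))
E
```

```text
clock: 16.95
position: [0.4954, 0.0233, 0.0264]
orientation: [0.99, 0.143, 0.001, -0.0]
wrist_force: [-0.7, 0.0, -0.1]
width: 0.0186
grip_force: 0.0
clock: 17.58
position: [0.502, -0.0013, 0.0262]
orientation: [0.99, 0.143, 0.0, -0.0]
wrist_force: [-1.1, 2.4, 1.7]
width: 0.0191
grip_force: 1.0
[ 0.50216464 -0.00199243  0.02624875] [-0.29133842  0.30609502  0.92454642] 0.018474101521412212
[-61.70833333 -16.625       23.66666667] [-80. -22.  20.] [-31.  -8.  29.] 24
```

```bash
python3 -m handwheel '[[0.014,-0.048,0,0,0,0,0.22],[0.028,-0.096,0,0,0,0,0.22],[0.043,-0.144,0,0,0,0,0.22],[0.057,-0.192,0,0,0,0,0.22],[0.071,-0.24,0,0,0,0,0.22]]'
python3 -m handwheel '[[0.014,-0.048,0,0,0,0,0.22],[0.028,-0.096,0,0,0,0,0.22],[0.043,-0.144,0,0,0,0,0.22],[0.057,-0.192,0,0,0,0,0.22],[0.071,-0.24,0,0,0,0,0.22]]'
python3 - <<'E'
import io,contextlib
with contextlib.redirect_stdout(io.StringIO()):
    from m import *
d=snap('scene','s8');p=cv2.imread('pics/s8_raw.png');s=arm.read_state();print(s['position'],s['wrist_force'],s['width'])
A=[];B=[]
for v in range(195,245):
    for u in range(300,370):
        b,g,r=map(int,p[v,u]);w=atd('scene',u,v,d);l=np.r_[R.T@(w[:2]-t)*1000,w[2]*1000].round(0)
        if r>140 and b<40 and 90<g: A.append(l)
        if r>100 and b<30 and g<.55*r and g>30: B.append(l)
for X in (A,B):
    X=np.array(X);print(X.mean(0),X.min(0),X.max(0),len(X)) if len(X) else 0
E
```

```text
clock: 18.25
position: [0.5055, -0.0131, 0.0262]
orientation: [0.99, 0.143, -0.0, -0.0]
wrist_force: [-0.7, 0.8, -0.1]
width: 0.0188
grip_force: 0.6
clock: 18.88
position: [0.509, -0.0251, 0.0262]
orientation: [0.99, 0.143, -0.0, -0.0]
wrist_force: [-1.3, 0.7, -0.7]
width: 0.0191
grip_force: 0.4
[ 0.50911925 -0.02545967  0.02622014] [-1.20553957 -0.31241939 -0.44361022] 0.018822774200982086Traceback (most recent call last):
  File "<stdin>", line 8, in <module>
  File "h.py", line 14, in atd
    o,r=ray(name,u,v);return o+r*d[int(round(v)),int(round(u))]
        ~~~^^^^^^^^^^
  File "h.py", line 9, in ray
    c=arm.camera_info(name);K=np.array(c['camera_matrix']);E=np.array(c['extrinsics'])
ValueError: time passes only in moves, steps and waits
```

```bash
python3 -m handwheel '[[0.014,-0.048,0,0,0,0,0.22],[0.028,-0.096,0,0,0,0,0.22],[0.043,-0.144,0,0,0,0,0.22],[0.057,-0.192,0,0,0,0,0.22],[0.071,-0.24,0,0,0,0,0.22]]'
python3 -m handwheel '[[0.014,-0.048,0,0,0,0,0.22],[0.028,-0.096,0,0,0,0,0.22],[0.043,-0.144,0,0,0,0,0.22],[0.057,-0.192,0,0,0,0,0.22],[0.071,-0.24,0,0,0,0,0.22]]'
python3 -m handwheel '[[0.014,-0.048,0,0,0,0,0.22],[0.028,-0.096,0,0,0,0,0.22],[0.043,-0.144,0,0,0,0,0.22],[0.057,-0.192,0,0,0,0,0.22],[0.071,-0.24,0,0,0,0,0.22]]'
```

```text
clock: 19.55
position: [0.5126, -0.0371, 0.0263]
orientation: [0.99, 0.143, 0.0, -0.0]
wrist_force: [-0.6, 1.2, -0.1]
width: 0.0193
grip_force: 0.5
clock: 20.18
position: [0.5162, -0.0491, 0.0263]
orientation: [0.99, 0.143, 0.0, -0.0]
wrist_force: [-1.3, 1.2, 0.6]
width: 0.0189
grip_force: 0.6
clock: 20.8
position: [0.5197, -0.0611, 0.0262]
orientation: [0.99, 0.143, -0.0, -0.0]
wrist_force: [-0.3, 1.1, 0.3]
width: 0.0187
grip_force: 0.6
```

```bash
python3 -m handwheel '[[0.021,-0.072,0,0,0,0,0.22],[0.043,-0.144,0,0,0,0,0.22],[0.064,-0.216,0,0,0,0,0.22],[0.085,-0.288,0,0,0,0,0.22],[0.107,-0.36,0,0,0,0,0.22]]'
python3 -m handwheel '[[0.021,-0.072,0,0,0,0,0.22],[0.043,-0.144,0,0,0,0,0.22],[0.064,-0.216,0,0,0,0,0.22],[0.085,-0.288,0,0,0,0,0.22],[0.107,-0.36,0,0,0,0,0.22]]'
python3 -m handwheel '[[0.021,-0.072,0,0,0,0,0.22],[0.043,-0.144,0,0,0,0,0.22],[0.064,-0.216,0,0,0,0,0.22],[0.085,-0.288,0,0,0,0,0.22],[0.085,-0.288,0,0,0,0,0.22]]'
python3 - <<'E'
import io,contextlib
with contextlib.redirect_stdout(io.StringIO()):
    from m import *
s=arm.read_state();print(s['wrist_force'],R.T@(s['position'][:2]-t),s['width'])
E
```

```text
clock: 21.42
position: [0.5251, -0.0792, 0.0262]
orientation: [0.99, 0.143, -0.0, -0.0]
wrist_force: [0.2, 0.7, 0.6]
width: 0.0188
grip_force: 0.7
clock: 22.05
position: [0.5304, -0.0971, 0.0262]
orientation: [0.99, 0.143, -0.0, -0.0]
wrist_force: [-0.5, 2.2, 0.9]
width: 0.0188
grip_force: 0.9
clock: 22.68
position: [0.5347, -0.1118, 0.0262]
orientation: [0.99, 0.143, -0.0, 0.0]
wrist_force: [0.6, 0.1, -0.3]
width: 0.0189
grip_force: 0.0
[ 0.55868315  0.12759845 -0.30697167] [ 0.06708528 -0.01507569] 0.018919684969987558
```

```bash
python3 -m handwheel '[[0,0,0,0,0,0,0.35],[0,0,0.1,0,0,0,0.4],[0,0,0.8,0,0,0,0.4],[0,0,1.8,0,0,0,0.4],[0,0,2.8,0,0,0,0.4]]' 20
python3 -m handwheel '[[0,-1.2,0.5,0,0,0,0.4],[0,-2.4,0.5,0,0,0,0.4],[-0.5,-3.6,0.5,0,0,0,0.4],[-1,-4.8,0.5,0,0,0,0.4],[-1,-4.8,0.5,0,0,0,0.4]]'
python3 - <<'E'
import io,contextlib
with contextlib.redirect_stdout(io.StringIO()):
    from m import *
snap('top','t9')
p=cv2.imread('pics/t9_raw.png').astype(int)[190:260,280:375];b,g,r=p[...,0],p[...,1],p[...,2]
c=arm.camera_info('top');K=c['camera_matrix'];E=c['extrinsics']
def lane(u,v,z):
    q=E[:3,:3]@np.array([(u-K[0,2])/K[0,0],-(v-K[1,2])/K[1,1],-1]);w=E[:3,3]+q*(z-E[2,3])/q[2];return (R.T@(w[:2]-t)*1000).round(1)
for n,m_,z in (('brass',(r-b>25)&(g-b>20),.024),('orange',(r-b>60)&(r-g>45),.058),('red',(r-g>35)&(abs(g-b)<15),.054),('dark',(r+g+b<190)&(abs(r-b)<20),.054)):
    v,u=np.nonzero(m_);print(n,len(u))
    if len(u):
        P_=np.array([lane(a+280,c_+190,z) for a,c_ in zip(u,v)]);print(P_.mean(0),P_.min(0),P_.max(0))
        if n=='brass':
            q=np.linalg.svd(P_-P_.mean(0))[2][0];print('tilt',np.arctan(q[1]/q[0]))
E
```

```text
clock: 23.3
position: [0.5343, -0.1112, 0.168]
orientation: [0.99, 0.143, -0.0, -0.0]
wrist_force: [0.7, 0.1, 0.3]
width: 0.034
grip_force: 0.0
clock: 23.92
position: [0.4817, -0.3559, 0.1913]
orientation: [0.99, 0.14, -0.001, 0.001]
wrist_force: [0.5, 1.0, 0.0]
width: 0.0342
grip_force: 0.0
brass 71
[ 67.93098592 -11.07464789] [ 41.2 -20.6] [93.9 -2. ]
tilt -0.004042408815117712
orange 26
[ 49.53076923 -19.91923077] [-15.  -50.9] [75.6 -3.7]
red 10
[ -2.76 -43.17] [-14.9 -51.9] [68.4 -2.4]
dark 21
[-12.62380952 -75.83809524] [ -45.2 -132.4] [ 12.8 -40.2]
```

```bash
python3 - <<'E'
import cv2,numpy as np
a,b=[cv2.imread(f'pics/{n}_raw.png')[224:242,316:340].astype(int) for n in ('t3','t9')]
print(abs(a-b).max(), abs(a-b).mean())
from rig import arm
print(arm.hand_in())
E
```

```text
8 2.199074074074074
the job is handed in; nothing more can be done
None
```

The job is handed in. The eccentric is at about 1.83 rad (gap roughly 21.3 mm, set by tool yaw and confirmed from above). The gauge slid through with no more than about 2.5 N of wrist force in any reading, and now stands in the lane about 68 mm past the roller, along the fence. On my first try at setting it down it caught the fence top with 61 N before I lifted and re-placed it.

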